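Put the polished candle cups away from the dust

TASK

Put the freshly polished brass cups away so that no dust gets on them: lift the lid off the blue pot by its knob and lay it right way up in the middle of the cork mat, then nest all the cups that are on the bench, mouths up, one inside the other in a single straight stack standing in the middle of the pot's floor. When all are in, put the lid back so that it sits fully and level on the pot. Leave the green compound bar, the amber jar and the brush where they are; someone may bump a cup while you work.

Things in the scene. Friction and masses are not known exactly. Their poses are not given: they have to be found in the camera images.
- pot: blue open round pot, fixed to the bench, 180 mm outer and 170 mm inner diameter, rim 80 mm above the bench, floor 6 mm thick. Origin: centre of the underside, on the bench; z up
- lid: loose domed aluminium lid, 0.4 kg, hollow, at first on the pot. Origin: centre of underside, z up. A 162 mm spigot drops into the pot's mouth (4 mm play); 180 mm flange, underside 8 mm above the origin, rests on the pot's rim; dome top at 42 mm, black knob above. Origin 72 mm above the pot's when seated (five nested cups fit under it), 4 mm above the mat's when on the mat
- lid_knob (a point): point on the lid's axis to take the knob at, 64 mm above the lid's origin. The knob is a black upright cylinder of 30 mm diameter from 50 to 74 mm above the lid's origin
- mat: round cork mat, fixed to the bench, 200 mm diameter, 4 mm thick. Origin: centre of the underside, on the bench
- cup1: brass candle cup upright on the bench, absent in some starts. 40 mm high, 0.15 kg. Top 12 mm: upright rim band, 60 mm outer diameter, wall 2.6 mm, to grip from above; below, the outside steps in to 53 mm and tapers to a 36 mm foot, solid, 14 mm thick: a cup nested in another rests with its origin 14 mm above the other's, 1.5 mm play. Origin: centre of underside; z out of the mouth
- cup2: brass candle cup upright on the bench, absent in some starts. 40 mm high, 0.15 kg. Top 12 mm: upright rim band, 60 mm outer diameter, wall 2.6 mm, to grip from above; below, the outside steps in to 53 mm and tapers to a 36 mm foot, solid, 14 mm thick: a cup nested in another rests with its origin 14 mm above the other's, 1.5 mm play. Origin: centre of underside; z out of the mouth
- cup3: brass candle cup upright on the bench, absent in some starts. 40 mm high, 0.15 kg. Top 12 mm: upright rim band, 60 mm outer diameter, wall 2.6 mm, to grip from above; below, the outside steps in to 53 mm and tapers to a 36 mm foot, solid, 14 mm thick: a cup nested in another rests with its origin 14 mm above the other's, 1.5 mm play. Origin: centre of underside; z out of the mouth
- cup4: brass candle cup upright on the bench, absent in some starts. 40 mm high, 0.15 kg. Top 12 mm: upright rim band, 60 mm outer diameter, wall 2.6 mm, to grip from above; below, the outside steps in to 53 mm and tapers to a 36 mm foot, solid, 14 mm thick: a cup nested in another rests with its origin 14 mm above the other's, 1.5 mm play. Origin: centre of underside; z out of the mouth
- cup5: brass candle cup upright on the bench, absent in some starts. 40 mm high, 0.15 kg. Top 12 mm: upright rim band, 60 mm outer diameter, wall 2.6 mm, to grip from above; below, the outside steps in to 53 mm and tapers to a 36 mm foot, solid, 14 mm thick: a cup nested in another rests with its origin 14 mm above the other's, 1.5 mm play. Origin: centre of underside; z out of the mouth
- compound_bar: green bar of polishing compound, 120 x 45 x 30 mm, lying on the bench; bystander. Origin: centre of the underside
- jar: amber glass jar with a black cap, 60 mm diameter, 75 mm high; bystander. Origin: centre of the underside
- brush: bench brush lying on the bench near the robot; bystander. Origin: centre of the underside
Mind the look-alikes: they are no part of the job. Leave any pink look-alike of the cup5 alone.

How it is judged:
By the outcome, as a careful person would: the job done as asked, in the order asked, and still so for the second after the job is handed in, with the robot touching nothing.
Of cup1, cup2, cup3, cup4, cup5 only 3 to 5 are there at a start; the rules pass over those that are not, and their reading is None.
At some moment in a run one of cup1, cup2, cup3, cup4, cup5 may be knocked a few centimetres aside while the robot is not near it.
It also fails if it takes over 210 s, if anything falls off the work surface, if the arm or the gripper's body presses on something with over 40 N, if the wrist force passes 120 N, or if a joint passes its speed limit or range.

ROBOT

A 7-joint arm with a two-finger parallel gripper is mounted at the origin on the work surface. World frame = base frame: x ahead of the robot, y to its left, z up, the work surface at z = 0. Lengths are in m, angles in degrees, forces in N, time in s.
With the tool pointing down it reaches from about 0.35 to 0.775 m from the base axis. Payload 3.1 kg.
Tool frame: the origin (TCP) lies on the centre line of the jaws, within the pads' length; the fingertips stand 17 mm ahead of it and the grasp point (between the pads) lies 2 mm behind it (robot.tip_reach is the distance from the TCP to the fingertips, in m); z points along the fingers, y is the line along which they close (so a half turn about z gives the same grasp; the last joint's range is limited). The gripper opens to 85 mm and grips with 20 to 120 N. Pads are 22 mm wide; open, the fingers measure 114 mm over their backs; the gripper's body (76 mm by 85 mm) begins 54 mm behind the grasp point. The pads swing forward as they close: fully open they stand 13 mm farther back than shut.
Start: joints at [-68.795, 17.813, 0.802, 86.603, -0.252, 75.585, -1.558], TCP at [0.22, 0.504, 0.248] pointing down, gripper open.
Joint ranges: [-154.91, 154.91], [-16.99, 109.72], [-72.82, 74.43], [7.12, 147.25], [-82.49, 262.49], [11.32, 116.49], [-174.64, 174.64]. Speed limits (degrees/s): [159.86, 159.86, 180, 180, 180, 180, 180].

INTERFACE

Orientations are given as [roll, pitch, yaw] about the fixed x, y, z axes, in that order (R = Rz(yaw) Ry(pitch) Rx(roll)).
In Python, from station import robot, fingers, vision, workorder, recognise gives the robot as it stands. Calls block until the motion is done:
- robot.move_to(position, orientation): joint-space move of the TCP to a pose.
- robot.line_to(position, orientation=None, velocity=0.15, f_stop=None): straight line of the TCP; orientation=None keeps the orientation; velocity is the mean speed in m/s. With f_stop (N) it stops when the force on the tool has changed by that much, and returns True; else False.
- robot.move_j(angles): joint-space move.
- fingers.gripper_to(opening, force=None): opening from 0.0 (shut) to 1.0 (fully open); force is the grip in N (None keeps the last); returns when the fingers have stopped.
- robot.pause(seconds).
- robot.inverse_kinematics(position, orientation): joint angles nearest the present ones, or None.
- vision.grab_frame(name): name is "scene" or "top" or "wrist"; returns the picture (480x640x3 uint8, red, green, blue); there is no depth.
- vision.calibration(name): a dict with "mtx" (3x3 intrinsics, pixels), "extrinsics" (4x4, takes a point from world to camera coordinates); the wrist camera has in their place "T_tool_cam" (4x4, takes a point from camera to tool coordinates, whose origin is the TCP and whose axes are the flange's). Camera axes: x right, y up, looking along -z (the intrinsics and any distortion apply to the point x, -y, -z); pixel columns grow to the right and rows downward; lengths in m; the calibration is good to about 2 mm. A picture is of the moment at which its call begins: read the wrist's pose just before it. calibration takes no time and is no camera call.
A pose or a line that the arm cannot do raises robot.PlanningError and nothing moves.
- workorder.close_job(): hands the job in; it is judged then, once.
Trained networks look in the newest picture that a camera, given by its name, has taken for a name from the list of things; names that differ only in an ending like _2 or _b are one class to them, and where a whole thing is asked for, a point or a joint stands for the part that bears it (a point fixed in the world has none). Each returns a list of dicts, best first, with "p" (0 to 1); they miss things now and then, are a little off and sometimes report something else, mostly with a low value. They report only what shows in the picture. A call takes as long as a camera call. They do not tell look-alikes from the thing itself.
- recognise(label, camera): "rect" ([centre column, centre row, width, height] in pixels, round what is visible of it).
Readings, each from a call of its own:
- robot.current_time_s(): time.
- robot.current_joint_positions(): joint angles.
- robot.current_dq(): joint speeds.
- robot.current_joint_torque(): joint torques, N m.
- robot.current_tool_pos(): TCP position.
- robot.current_eef_rot(): TCP orientation.
- robot.current_contact_force(): force on the tool from outside, world axes, zero at the start.
- robot.current_torque(): the same for the moment, N m.
- robot.current_finger_gap(): opening from 0.0 (shut) to 1.0 (fully open).
- robot.current_gripper_force(): force on a finger pad.
Only numpy, scipy, OpenCV 4.12 (cv2) and the standard library are available. Lean on these libraries where they do the work, as an engineer would, in place of code of your own. Each camera call takes 0.05 s, during which the arm holds its last target. There are 200 camera calls.

## Working session

There is one attempt and no reset: what is moved stays moved. The work goes in short steps, each a Python script; the robot and the scene stay as the last script left them, time stands still between calls to the robot, and variables do not carry over. Pictures are saved under pics/ and viewed, at most 14 in all, crops included, and the job is handed in when it is done.

```bash
ls; mkdir -p pics; python3 - <<'E'
from station import robot, fingers, vision, workorder, recognise
import cv2,numpy as np
for c in ("scene","top"):
    im=vision.grab_frame(c); cv2.imwrite(f"pics/{c}0.png",im[...,::-1])
    k=vision.calibration(c); print(c,{a:np.round(b,3).tolist() if not isinstance(b,str) else b for a,b in k.items()})
    for l in ("pot","lid","lid_knob","mat","cup1","compound_bar","jar","brush"):
        print(l,[(round(d["p"],2),np.round(d["rect"]).astype(int).tolist()) for d in recognise(l,c)])
print(vision.calibration("wrist"),robot.current_eef_rot(),robot.current_time_s())
E
```

```text
pics
scene {'mtx': [[619.383, 0.0, 312.469], [0.0, 619.383, 234.284], [0.0, 0.0, 1.0]], 'extrinsics': [[-0.64, 0.769, -0.012, 0.403], [-0.652, -0.534, 0.538, 0.314], [0.407, 0.352, 0.843, -1.754], [0.0, 0.0, 0.0, 1.0]]}
pot [(0.88, [276, 186, 74, 36])]
lid [(0.6, [275, 155, 74, 60])]
lid_knob [(0.65, [277, 154, 68, 58])]
mat [(0.69, [446, 302, 87, 79])]
cup1 [(0.97, [295, 353, 28, 27]), (0.91, [324, 323, 29, 26]), (0.77, [239, 231, 21, 23]), (0.68, [382, 243, 30, 27])]
compound_bar [(0.74, [183, 213, 24, 49])]
jar [(0.88, [426, 394, 30, 32])]
brush [(0.95, [391, 216, 68, 48])]
top {'mtx': [[549.077, 0.0, 316.606], [0.0, 549.077, 240.575], [0.0, 0.0, 1.0]], 'extrinsics': [[0.029, -1.0, -0.002, -0.026], [0.976, 0.028, 0.215, -0.586], [-0.215, -0.009, 0.977, -1.165], [0.0, 0.0, 0.0, 1.0]]}
pot [(0.55, [404, 313, 33, 59])]
lid [(0.61, [433, 301, 84, 82])]
lid_knob [(0.61, [434, 300, 82, 82])]
mat [(0.63, [187, 289, 84, 83])]
cup1 [(0.89, [268, 184, 25, 28]), (0.87, [226, 209, 26, 23]), (0.69, [270, 294, 24, 26]), (0.69, [273, 146, 22, 20]), (0.68, [312, 225, 32, 27]), (0.56, [405, 215, 30, 25]), (0.56, [338, 278, 25, 28])]
compound_bar [(0.86, [470, 201, 52, 52])]
jar [(0.56, [152, 191, 38, 30])]
brush [(0.85, [290, 338, 91, 17])]
{'mtx': array([[409.95276766,   0.        , 318.3454317 ],
       [  0.        , 409.95276766, 231.3906052 ],
       [  0.        ,   0.        ,   1.        ]]), 'T_tool_cam': array([[-1.30685290e-04,  9.46281301e-01,  3.23344526e-01,
         8.37230220e-02],
       [ 9.99999533e-01,  4.33193793e-04, -8.63592655e-04,
        -2.90809337e-04],
       [-9.57272422e-04,  3.23344262e-01, -9.46280916e-01,
        -1.25754389e-01],
       [ 0.00000000e+00,  0.00000000e+00,  0.00000000e+00,
         1.00000000e+00]])} [1.79995163e+02 2.39523883e-03 1.56411777e+02] 0.9
```

View pics/scene0.png

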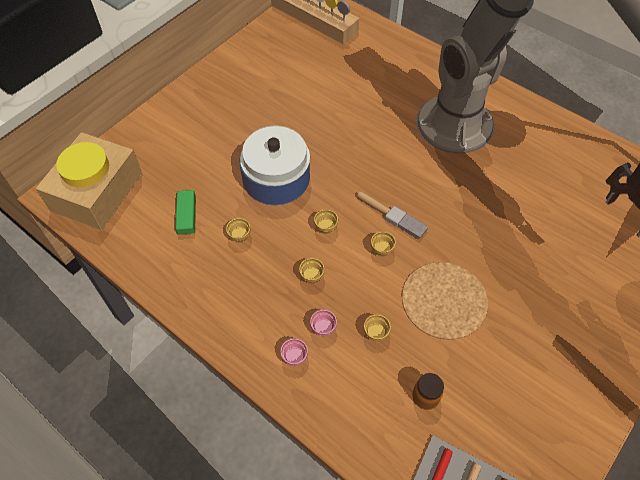

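View pics/top0.png

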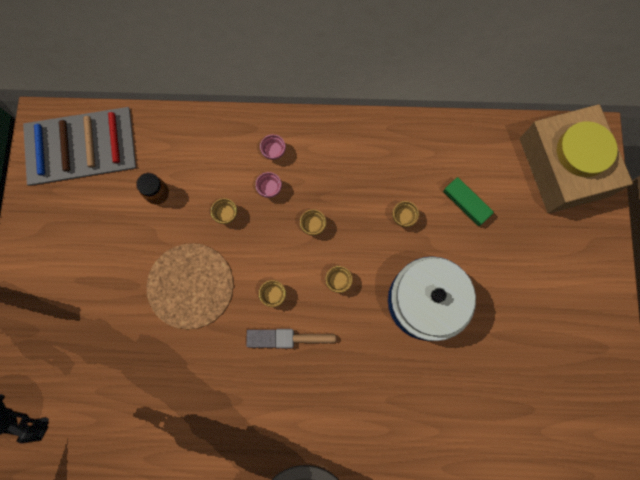

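Brass cups are in top at (224,211), (313,222), (405,214), (272,293) and (339,279). The pink ones at (272,147) and (268,185) are look-alikes to leave alone. The lid is at (434,300), the mat at (190,287) and the brush at (290,338). Next I'll triangulate these and look from the wrist.

```bash
cat > h.py <<'E'
from station import robot, fingers, vision, workorder, recognise
import numpy as np, cv2
from scipy.spatial.transform import Rotation as R
def T_tool():
    T=np.eye(4);T[:3,:3]=R.from_euler('xyz',robot.current_eef_rot(),degrees=True).as_matrix();T[:3,3]=robot.current_tool_pos();return T
def cam(name,T=None):
    k=vision.calibration(name)
    W=np.linalg.inv(k["extrinsics"]) if "extrinsics" in k else T@k["T_tool_cam"]
    return k["mtx"],W
def ray(c,uv):
    K,W=c; d=W[:3,:3]@np.array([(uv[0]-K[0,2])/K[0,0],-(uv[1]-K[1,2])/K[1,1],-1]); return W[:3,3],d/np.linalg.norm(d)
def at_z(c,uv,z):
    o,d=ray(c,uv); return o+d*(z-o[2])/d[2]
def proj(c,p):
    K,W=c; q=W[:3,:3].T@(np.array(p)-W[:3,3]); return K[0,2]+K[0,0]*q[0]/-q[2], K[1,2]-K[1,1]*q[1]/-q[2]
def tri(rs):
    A=np.zeros((3,3));b=np.zeros(3)
    for o,d in rs: P=np.eye(3)-np.outer(d,d);A+=P;b+=P@o
    p=np.linalg.solve(A,b); return p,max(np.linalg.norm((np.eye(3)-np.outer(d,d))@(p-o)) for o,d in rs)
def wrist(name=None):
    T=T_tool(); im=vision.grab_frame("wrist")
    if name: cv2.imwrite(f"pics/{name}.png",im[...,::-1])
    return cam("wrist",T),im
E
python3 - <<'E'
from h import *
S,T=cam("scene"),cam("top")
for n,s,t in [("a",(376,327),(224,211)),("b",(311,270),(313,222)),("c",(238,230),(405,214)),("d",(382,243),(272,293)),("e",(326,221),(339,279)),
 ("pinkA",(294,352),(272,147)),("pinkB",(323,322),(268,185)),
 ("knob",(273,144),(439,296)),("mat",(446,301),(190,287)),("jar",(430,385),(150,186)),("bar",(185,212),(470,202))]:
    p,e=tri([ray(S,s),ray(T,t)]); print(n,p.round(4),round(e,4))
p,_=tri([ray(S,(238,230)),ray(T,(405,214))])
p,_=tri([ray(S,(311,270)),ray(T,(313,222))])
for yaw in range(-180,180,30):
    q=robot.inverse_kinematics([p[0],p[1],.16],[180,0,yaw]); print(yaw,None if q is None else np.round(q).astype(int).tolist())
E
```

```text
a [0.6577 0.2079 0.0342] 0.0
b [0.6374 0.001  0.0323] 0.0005
c [ 0.6636 -0.2125  0.0289] 0.0004
d [0.4704 0.0874 0.0333] 0.0004
e [ 0.5059 -0.0611  0.0304] 0.0014
pinkA [0.819  0.1042 0.033 ] 0.0004
pinkB [0.7237 0.1088 0.0344] 0.0
knob [ 0.4622 -0.2662  0.1312] 0.0002
mat [ 0.4828  0.2851 -0.0089] 0.0021
jar [0.7037 0.3769 0.0635] 0.0011
bar [ 0.7022 -0.3688  0.0083] 0.002
-180 [-17, 33, 25, 80, -14, 70, 99]
-150 [-15, 32, 21, 80, -12, 70, 127]
-120 [-11, 32, 15, 80, -8, 70, 154]
-90 [-38, 45, 64, 81, -40, 79, -153]
-60 [-38, 45, 64, 81, -40, 79, -123]
-30 [-38, 45, 64, 81, -40, 79, -93]
0 [-27, 36, 42, 80, -25, 73, -74]
30 [-32, 39, 50, 81, -30, 74, -40]
60 [-30, 37, 47, 81, -27, 74, -11]
90 [-28, 36, 43, 80, -25, 73, 17]
120 [-25, 35, 38, 80, -22, 72, 45]
150 [-23, 34, 34, 80, -20, 71, 73]
```

```bash
python3 - <<'E'
from h import *
ims=[]
for n,p in [("knob",(.462,-.266,.27)),("cup",(.6374,.001,.17)),("mat",(.483,.285,.30))]:
    for yaw in ((180,0) if n!="cup" else (0,180)):
        robot.move_to(list(p),[180,0,yaw]); c,im=wrist(f"{n}_{yaw}"); np.savez(f"{n}_{yaw}.npz",K=c[0],W=c[1]); ims.append(im)
        for l in {"knob":("lid_knob","lid","pot"),"cup":("cup1",),"mat":("mat",)}[n]:
            print(n,yaw,l,[(round(d["p"],2),np.round(d["rect"]).astype(int).tolist()) for d in recognise(l,"wrist")])
    print(robot.current_time_s(), robot.current_tool_pos())
s=[cv2.resize(i,(266,200)) for i in ims]
cv2.imwrite("pics/sheet.png",np.vstack([np.hstack(s[::2]),np.hstack(s[1::2])])[...,::-1])
E
```

```text
knob 180 lid_knob [(0.6, [322, 199, 231, 231])]
knob 180 lid [(0.8, [323, 199, 230, 235])]
knob 180 pot []
knob 0 lid_knob [(0.6, [317, 197, 234, 232])]
knob 0 lid [(0.75, [316, 195, 230, 235])]
knob 0 pot [(0.66, [337, 109, 157, 63])]
6.6583 [ 0.46196164 -0.2660266   0.2699777 ]
cup 0 cup1 [(0.95, [27, 196, 51, 90]), (0.93, [608, 184, 61, 88]), (0.92, [311, 223, 85, 87]), (0.91, [394, 380, 79, 77]), (0.84, [212, 416, 66, 78]), (0.67, [131, 86, 108, 106])]
cup 180 cup1 [(0.92, [136, 86, 108, 109]), (0.85, [611, 187, 57, 90]), (0.74, [314, 224, 90, 90]), (0.72, [398, 380, 79, 80]), (0.72, [214, 417, 71, 79]), (0.67, [29, 196, 56, 92])]
8.375 [0.63737811 0.00075208 0.17017747]
mat 180 mat [(0.74, [318, 171, 193, 189])]
mat 0 mat [(0.74, [317, 173, 194, 188])]
10.8583 [0.48303887 0.28494055 0.29994708]
```

View pics/sheet.png

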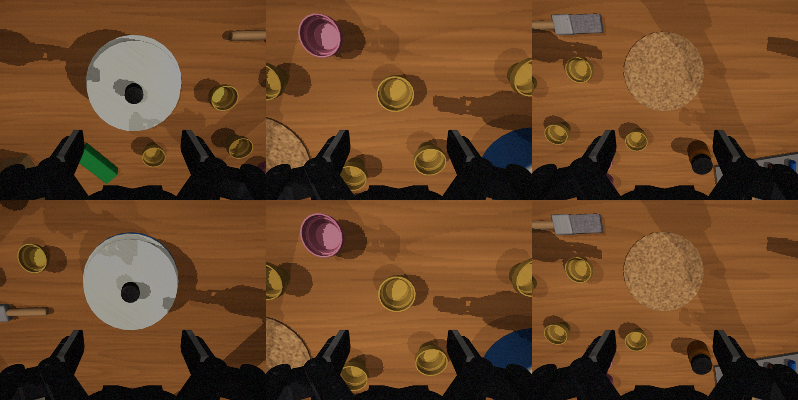

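View pics/cup_180.png

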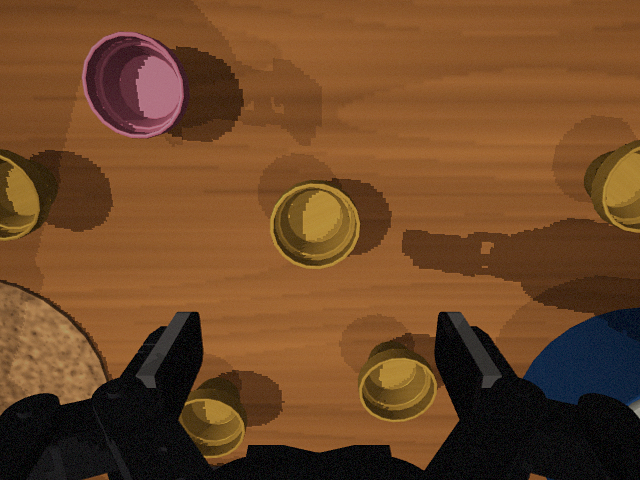

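```bash
python3 - <<'E'
from h import *
for n in ("knob_180","knob_0","cup_0","cup_180","mat_180","mat_0"):
    W=np.load(n+".npz")["W"]; print(n,W[:3,:].round(3).tolist())
print(robot.current_eef_rot(),robot.current_joint_positions())
print(robot.inverse_kinematics([.483,.285,.3],[180,0,0]))
robot.move_to([.483,.285,.3],[180,0,0]);print(robot.current_eef_rot(),robot.current_joint_positions())
E
```

```text
knob_180 [[-0.002, -0.946, -0.324, 0.379], [1.0, -0.001, -0.002, -0.265], [0.001, -0.324, 0.946, 0.396]]
knob_0 [[0.0, 0.947, 0.322, 0.545], [-1.0, 0.0, -0.001, -0.266], [-0.001, -0.322, 0.947, 0.396]]
cup_0 [[-0.004, 0.947, 0.321, 0.72], [-1.0, -0.004, 0.0, -0.002], [0.001, -0.321, 0.947, 0.297]]
cup_180 [[-0.001, 0.947, 0.321, 0.72], [-1.0, -0.001, -0.001, 0.0], [-0.001, -0.321, 0.947, 0.296]]
mat_180 [[0.002, -0.946, -0.324, 0.4], [1.0, 0.002, 0.001, 0.285], [0.0, -0.324, 0.946, 0.426]]
mat_0 [[0.001, -0.946, -0.323, 0.399], [1.0, 0.001, -0.0, 0.285], [0.0, -0.323, 0.946, 0.426]]
[-1.79995998e+02 -3.73324906e-03  1.79989238e+02] [-46.46055885  18.27873584  19.44925141  79.79860558  -6.03860677
  82.94592007  62.81003658]
[-46.46617295  18.27329038  19.44691653  79.79812884  -6.03796065
  82.94614293  62.81283834]
[ 1.79996317e+02  3.74337324e-03 -1.79994002e+02] [-46.46863547  18.27073736  19.44269191  79.79791502  -6.03742634
  82.94331565  62.81227419]
```

```bash
cat >> h.py <<'E'
BR=((17,90,40),(40,255,255))   # brass hue range (HSV)
def blob(im,lo,hi,uv,fill=True):
    m=cv2.inRange(cv2.cvtColor(im,cv2.COLOR_RGB2HSV),lo,hi); m=cv2.morphologyEx(m,cv2.MORPH_OPEN,np.ones((3,3)))
    cs=[c for c in cv2.findContours(m,cv2.RETR_EXTERNAL,cv2.CHAIN_APPROX_NONE)[0] if cv2.contourArea(cv2.convexHull(c))>150]
    if not cs: return None
    h=min((cv2.convexHull(c) for c in cs),key=lambda h:abs(min(0,cv2.pointPolygonTest(h,tuple(map(float,uv)),True))))
    return cv2.fitEllipse(h) if len(h)>=5 else None
E
python3 - <<'E'
from h import *
for n in ("knob_180","knob_0"):
    d=np.load(n+".npz"); c=(d["K"],d["W"]); im=cv2.imread(f"pics/{n}.png")[...,::-1].copy()
    e=blob(im,(0,0,0),(180,255,45),proj(c,(.462,-.266,.146))); print(n,e,at_z(c,e[0],.140), c and None)
for n in ("cup_0","mat_0"):
    im=cv2.imread(f"pics/{n}.png")[...,::-1].copy();h=cv2.cvtColor(im,cv2.COLOR_RGB2HSV)
    print(n,*[h[y,x].tolist() for x,y in ([(315,210),(315,260),(280,225),(200,300),(570,400),(130,80),(280,170)] if n=="cup_0" else [(318,171),(300,150),(200,220)])])
im=cv2.imread("pics/cup_0.png")[...,::-1].copy();d=np.load("cup_0.npz"); print(blob(im,*BR,(312,223)))
# fingertip touch
robot.move_to([.56,.13,.12],[180,0,0]); fingers.gripper_to(.706)
print(robot.current_finger_gap(),robot.current_eef_rot(),robot.tip_reach); robot.line_to([.56,.13,.03])
print(robot.line_to([.56,.13,.005],velocity=.01,f_stop=4),robot.current_tool_pos(),robot.current_contact_force())
robot.line_to([.56,.13,.2]); fingers.gripper_to(1.0); print(robot.current_time_s())
E
```

```text
knob_180 ((321.6596374511719, 224.3798828125), (44.64814376831055, 50.22077560424805), 176.3627166748047) [ 0.46145519 -0.26251809  0.14      ] None
knob_0 ((313.3035888671875, 221.25997924804688), (45.35525894165039, 49.81162643432617), 5.764648914337158) [ 0.46461589 -0.26256992  0.14      ] None
cup_0 [20, 171, 180] [18, 156, 77] [18, 188, 80] [14, 177, 164] [107, 193, 66] [173, 135, 91] [12, 171, 119]
mat_0 [16, 147, 153] [15, 137, 173] [13, 175, 150]
((310.6571350097656, 224.19915771484375), (88.78935241699219, 90.06541442871094), 102.02340698242188)
0.7105298271324253 [-1.79989913e+02 -4.44811901e-03  9.68029386e-03] 0.017
True [0.56002926 0.13002897 0.01204964] [0.38042577 0.35074322 4.02676085]
17.75
```

```bash
python3 - <<'E'
from h import *
robot.move_to([.483,.285,.30],[180,0,0])
for k in range(2):
    if k:
        q=np.array(robot.current_joint_positions()); q[6]+=180 if q[6]<0 else -180; robot.move_j(q.tolist())
    c,im=wrist(f"matb{k}"); y=robot.current_eef_rot()[2]
    r=recognise("mat","wrist")[0]["rect"]; e=blob(im,(12,90,90),(22,160,230),r[:2])
    print(y,r,at_z(c,r[:2],.004),e,at_z(c,e[0],.004))
# knob triangulation
rs=[]
for n,uv in (("knob_180",(321.7,224.4)),("knob_0",(313.3,221.3))):
    d=np.load(n+".npz"); rs.append(ray((d["K"],d["W"]),uv))
print(tri(rs))
E
```

```text
-0.23451005505034522 [318.5, 167.9, 189.4, 191.0] [0.49178917 0.28275832 0.004     ] ((318.40545654296875, 167.03143310546875), (191.36614990234375, 192.72889709472656), 88.2500991821289) [0.49268741 0.28285363 0.004     ]
179.71955921238796 [320.8, 170.6, 192.0, 190.6] [0.47717197 0.28454139 0.004     ] ((319.51708984375, 170.9996795654297), (190.50282287597656, 192.1979217529297), 87.52635192871094) [0.47758066 0.28321468 0.004     ]
(array([ 0.46305406, -0.26247058,  0.1350955 ]), np.float64(3.051802507481101e-05))
```

```bash
cat >> h.py <<'E'
def flip():
    q=np.array(robot.current_joint_positions()); q[6]+=180 if q[6]<0 else -180; robot.move_j(q.tolist()); robot.pause(.3)
MAT=((12,90,90),(22,160,230))
E
python3 - <<'E'
from h import *
for n,tgt,zt,col in (("mat",(.485,.284),.004,MAT),("cup d",(.4704,.0874),.04,BR),("cup b",(.6374,.001),.04,BR)):
  for z in (.3,.2):
    if n=="mat" and z==.2: z=.38
    robot.move_to([*tgt,z],[180,0,0]); robot.pause(.3); P=[]
    for k in range(2):
        if k: flip()
        c,im=wrist(); e=blob(im,*col,proj(c,(*tgt,zt))); p=at_z(c,e[0],zt); P.append((ray(c,e[0]))); print(n,z,robot.current_eef_rot()[2].round(2),np.round(e[0]+e[1],1),p.round(4))
    print(tri(P)[0].round(4))
print(robot.current_time_s())
E
```

```text
mat 0.3 0.0 [319.4 168.6 190.9 192.1] [0.4927 0.2831 0.004 ]
mat 0.3 180.0 [317.4 169.2 190.7 192.2] [0.4776 0.2832 0.004 ]
[ 0.4852  0.2831 -0.0382]
mat 0.38 0.0 [319.2 157.8 163.  163.4] [0.4916 0.2832 0.004 ]
mat 0.38 180.0 [317.5 158.5 163.1 163.3] [0.4788 0.2832 0.004 ]
[ 0.4853  0.2831 -0.038 ]
cup d 0.3 0.01 [317.1 184.   61.9  62.5] [0.4697 0.0889 0.04  ]
cup d 0.3 -180.0 [319.6 180.3  62.3  62.5] [0.4671 0.0888 0.04  ]
[0.4684 0.0888 0.0338]
cup d 0.2 0.0 [316.6 212.6  81.1  81.7] [0.4702 0.0888 0.04  ]
cup d 0.2 -180.0 [334.6 238.9  79.   79.8] [0.4903 0.0996 0.04  ]
[0.4791 0.0934 0.0716]
cup b 0.3 0.01 [316.6 183.4  62.2  62.4] [0.6372 0.0031 0.04  ]
cup b 0.3 -179.99 [320.1 180.8  62.2  62.6] [0.6345 0.003  0.04  ]
[0.6359 0.0031 0.0337]
cup b 0.2 0.0 [315.8 212.1  81.3  81.8] [0.6376 0.0029 0.04  ]
cup b 0.2 180.0 [320.8 208.5  81.1  82.4] [0.6339 0.0029 0.04  ]
[0.6357 0.003  0.0335]
56.925
```

Cup d's last view shows it shifted by about 20 mm, so it was probably just bumped. I'll re-measure every cup right before grasping it. Lid first.

```bash
python3 - <<'E'
from h import *
K=[.463,-.2625]; M=[.4852,.2831]
robot.move_to([*K,.20],[180,0,-30]); robot.line_to([*K,.137],velocity=.1)
fingers.gripper_to(0,60); print("gap",robot.current_finger_gap()*85, robot.current_gripper_force())
robot.line_to([*K,.22],velocity=.12); print(robot.current_contact_force(),robot.current_finger_gap()*85)
q0=robot.current_joint_positions()
robot.move_to([*M,.22],[180,0,0]); print(robot.current_time_s())
robot.line_to([*M,.085],velocity=.15); print(robot.line_to([*M,.064],velocity=.03,f_stop=6),robot.current_tool_pos())
fingers.gripper_to(.75); robot.line_to([*M,.2],velocity=.2); fingers.gripper_to(1.0)
im=vision.grab_frame("top");cv2.imwrite("pics/top1.png",im[...,::-1]); print(robot.current_time_s())
# pot look
robot.move_to([.463,-.2625,.30],[180,0,0]); robot.pause(.2); c,im=wrist("pot1"); np.savez("pot1",K=c[0],W=c[1])
print(robot.current_time_s(),robot.current_eef_rot())
cv2.imwrite("pics/s2.png",np.hstack([cv2.resize(cv2.imread("pics/top1.png"),(400,300)),cv2.resize(cv2.imread("pics/pot1.png"),(400,300))]))
E
```

```text
gap 28.128801918201237 59.25305128097534
[-0.42093108  0.34222771 -5.00337757] 28.138029584645658
63.775
True [0.48508585 0.28322557 0.06956371]
67.0083
69.2583 [-1.79991991e+02  2.09459220e-02  8.42416284e-02]
```

View pics/s2.png

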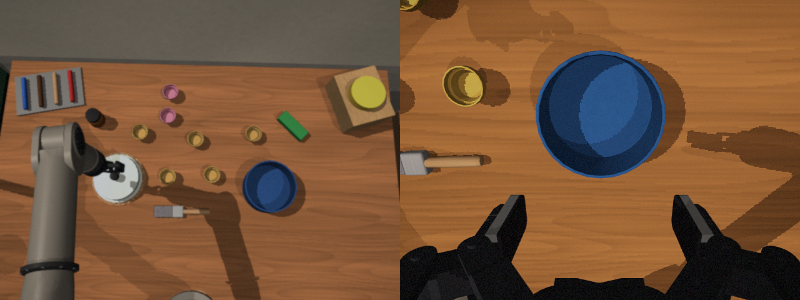

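```bash
cat >> h.py <<'E'
def find(t,yaw,z=.2):
    robot.move_to([*t,z],[180,0,yaw]); robot.pause(.15)
    c,im=wrist(); e=blob(im,*BR,proj(c,(*t,.04)))
    if e is None: return None,None
    y=np.radians(robot.current_eef_rot()[2])
    return at_z(c,e[0],.04)[:2]-.0017*np.array([np.cos(y),np.sin(y)]),e
def fetch(t,k,P):
    yaw=float(np.degrees(np.arctan2(t[1],t[0])))
    p,e=find(t,yaw); print("find",p,np.round(e[1],1),np.linalg.norm(p-t).round(4))
    if not(74<e[1][0]<90 and 74<e[1][1]<90) : print("BAD BLOB");return False
    if np.linalg.norm(p-t)>.02: p,e=find(p,yaw); print("refind",p,np.round(e[1],1))
    yw=robot.current_eef_rot()[2]
    robot.line_to([*p,.075],velocity=.2); robot.line_to([*p,.042],velocity=.08)
    fingers.gripper_to(0,40); g=robot.current_finger_gap(); print("gap",g*85)
    robot.line_to([*p,.19],velocity=.2)
    if g<.66: print("MISSED"); return False
    robot.move_to([*P,.19],[180,0,-30]); zt=.048+.014*k
    robot.line_to([*P,zt+.012],velocity=.15); s=robot.line_to([*P,zt-.003],velocity=.03,f_stop=5)
    print("stop",s,robot.current_tool_pos()-np.array([*P,zt]),robot.current_finger_gap()*85)
    fingers.gripper_to(.9); robot.line_to([*P,.20],velocity=.2); fingers.gripper_to(1.0)
    print("t",robot.current_time_s()); return True
E
python3 - <<'E'
from h import *
d=np.load("pot1.npz"); c=(d["K"],d["W"]); im=cv2.imread("pics/pot1.png")[...,::-1].copy()
e=blob(im,(100,80,20),(125,255,255),proj(c,(.463,-.2625,.08))); p=at_z(c,e[0],.08); print(e,p)
P=np.array([(p[0]-.0015+.463)/2,(p[1]-.2625)/2]); print(P); np.save("P",P)
if np.linalg.norm(P-[.463,-.2625])<.004: print(fetch(np.array([.6636,-.2125]),0,P))
c,im=wrist("pot2")
E
```

```text
((320.6745300292969, 182.5760040283203), (203.60333251953125, 207.56455993652344), 89.39118957519531) [ 0.47268703 -0.2633133   0.08      ]
[ 0.46709352 -0.26290665]
```

View pics/pot2.png

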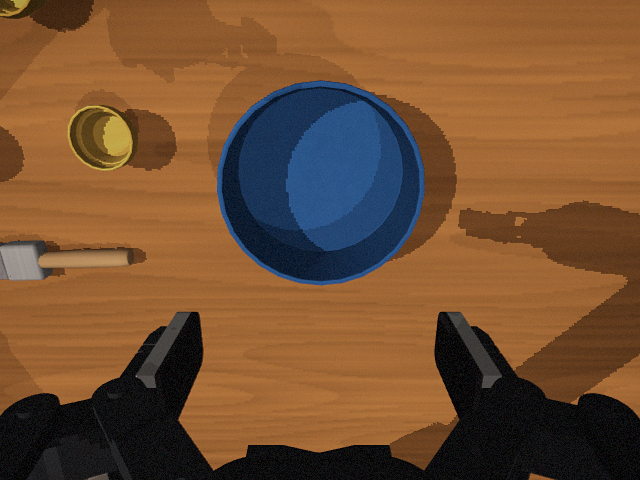

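The pot rim is clean at (321,183), 206 px wide. The 10 mm disagreement comes from perspective: for a large circle the ellipse centre isn't the projected centre. I'll fit the projected circle instead.

```bash
cat >> h.py <<'E'
from scipy.optimize import least_squares
def fit_circle(c,e,R0,z,x0):
    a=np.linspace(0,2*np.pi,60)
    def f(x): 
        q=np.float32([proj(c,(x[0]+R0*np.cos(t),x[1]+R0*np.sin(t),z)) for t in a]); return np.array(cv2.fitEllipse(q)[0])-e[0]
    return least_squares(f,x0,diff_step=1e-2).x
E
python3 - <<'E'
from h import *
d=np.load("pot1.npz"); c=(d["K"],d["W"]); im=cv2.imread("pics/pot1.png")[...,::-1].copy()
e=blob(im,(100,80,20),(125,255,255),proj(c,(.463,-.2625,.08)))
p=fit_circle(c,e,.09,.08,[.463,-.2625]); print(p)
P=(p-[.0015,0]+[.463,-.2625])/2; print(P); np.save("P",P)
if np.linalg.norm(P-[.463,-.2625])<.003: print(fetch(np.array([.6636,-.2125]),0,P)); c,im=wrist("pot3")
E
```

```text
[ 0.46529143 -0.26330858]
[ 0.46339571 -0.26290429]
find [ 0.66205977 -0.21078291] [80.5 81.1] 0.0023
gap 58.07827409971368
stop True [ 0.00050491 -0.00016492  0.00130316] 57.7784687362453
t 76.7917
True
```

```bash
python3 - <<'E'
from h import *
P=np.load("P.npy")
print(fetch(np.array([.6357,.003]),1,P)); c,im=wrist("pot4")
cv2.imwrite("pics/s4.png",np.hstack([cv2.resize(cv2.imread("pics/pot3.png"),(400,300)),cv2.resize(cv2.imread("pics/pot4.png"),(400,300))]))
E
```

```text
find [0.63588287 0.00294598] [81.1 81.9] 0.0002
gap 57.805220835563055
stop True [ 0.00048733 -0.00019243  0.0012368 ] 58.15618277374192
t 84.8333
True
```

View pics/s4.png

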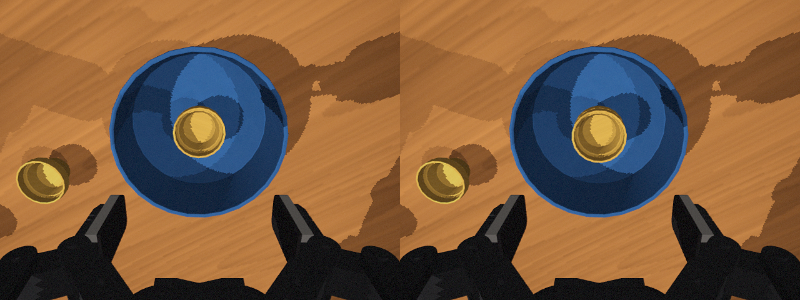

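Two cups are nested and centred in the pot at (600,135) in the sheet. Next the other three.

```bash
python3 - <<'E'
from h import *
P=np.load("P.npy")
for k,t in ((2,(.6577,.2079)),(3,(.5059,-.0611)),(4,(.4903,.0996))):
    if not fetch(np.array(t),k,P): break
c,im=wrist("pot5"); im=vision.grab_frame("scene");cv2.imwrite("pics/sc5.png",im[...,::-1])
cv2.imwrite("pics/s5.png",np.hstack([cv2.resize(cv2.imread("pics/sc5.png"),(400,300)),cv2.resize(cv2.imread("pics/pot5.png"),(400,300))]))
E
```

```text
find [0.65665296 0.20994063] [81.2 81.6] 0.0023
gap 57.01374647453328
stop True [ 0.00049808 -0.00021519  0.00092753] 56.857615716715905
t 94.0
find [ 0.5050624  -0.05974984] [81.  81.7] 0.0016
gap 58.23627432397071
stop True [ 0.00051653 -0.00030983  0.00116524] 58.101488546143045
t 100.9333
find [0.49255391 0.09953434] [81.6 82. ] 0.0023
gap 56.7360997296611
stop True [ 0.00057267 -0.00035341  0.00069251] 57.16504913145028
t 108.7583
```

View pics/s5.png

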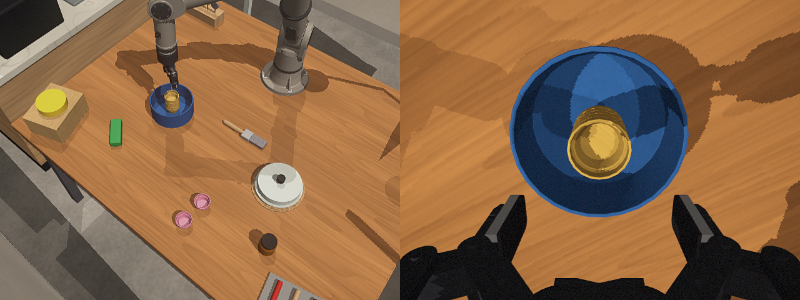

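```bash
python3 - <<'E'
from h import *
P=np.load("P.npy"); M=np.array([.4852,.2831])
robot.move_to([*M,.2],[180,0,0]); robot.pause(.2); c,im=wrist("knob2"); y=robot.current_eef_rot()[2]
e=blob(im,(0,0,0),(180,255,45),proj(c,(*M,.066))); p=at_z(c,e[0],.066)[:2]; print(y,e,p)
if np.linalg.norm(p-M)<.005:
    G=(p+M)/2
    robot.line_to([*G,.0695],velocity=.12); fingers.gripper_to(0,60); print("gap",robot.current_finger_gap()*85)
    robot.line_to([*G,.23],velocity=.15); robot.move_to([*P,.23],[180,0,-30]); print(robot.current_eef_rot()); robot.line_to([*P,.16],velocity=.12)
    print(robot.line_to([*P,.134],velocity=.03,f_stop=6),robot.current_tool_pos()-[*P,.1375],robot.current_contact_force())
print(robot.current_time_s())
E
```

```text
-0.09078996022213956 ((316.7254333496094, 224.94622802734375), (45.49676513671875, 50.01560974121094), 2.2597765922546387) [0.48451641 0.28321471]
gap 28.409656189502787
[-1.79940766e+02  2.29591336e-02 -2.98091961e+01]
True [-0.00017845  0.00029626  0.00047381] [-0.38113332  0.41872622  5.75044592]
117.5083
```

```bash
python3 - <<'E'
from h import *
P=np.load("P.npy")
fingers.gripper_to(.75); robot.line_to([*P,.26],velocity=.15); robot.pause(.2); c,im=wrist("fin_w")
e=blob(im,(0,0,0),(180,255,45),proj(c,(*P,.134))); print(at_z(c,e[0],.134)-[*P,0])
robot.move_to([.45,.25,.3],[180,0,0]); im=vision.grab_frame("scene"); cv2.imwrite("pics/fs.png",im[...,::-1])
crop=cv2.resize(im[90:240,180:380,::-1],(400,300)); cv2.imwrite("pics/s6.png",np.hstack([crop,cv2.resize(cv2.imread("pics/fin_w.png"),(400,300))]))
E
```

```text
[-0.00062879  0.00058699  0.134     ]
```

View pics/s6.png

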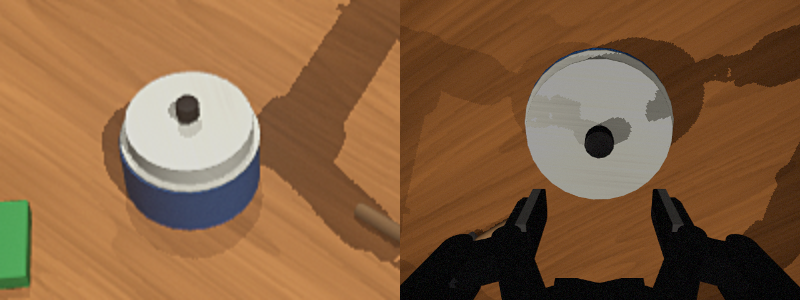

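The lid is level and seated on the pot, with the knob at (187,108) in the crop and within 1 mm of the pot's axis. Handing in.

```bash
python3 -c "
from station import *
from station import workorder,robot
print(robot.current_time_s(),workorder.close_job())"
```

```text
the job is handed in; nothing more can be done
121.0833 None
```

I nested all five brass cups in one straight stack in the pot and put the lid back level and fully seated, then handed the job in at 121 s; no verdict came back.

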